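# Feed the snack pots into the under-shelf jar

## Task

Slide the three orange snack pots over the top of the step shelf, one at a time and without lifting them, so that each drops through the round neck into the clear jar hung below. When all three are in, tip the white flap over and press it fully shut over the neck. Leave the salt shaker, bowl and spoon where they are.

Things in the scene. Friction and masses are not known exactly. Their poses are not given: they have to be found in the camera images.
- stand: fixed green-painted metal step shelf on four dark legs; its flat, rimless top is 220 mm above the bench, 480 mm wide along its own y and reaching from 125 mm before (-x) to 105 mm beyond (+x) its origin. Origin on the bench right under the centre of the neck; z up, its x points away from the robot (turned by up to 0.2 rad), y to the left. A clear plastic jar (168 mm across outside, about 205 mm deep) hangs fixed under the top
- neck (a point): centre of the round hole in the shelf top, at the level of the top (220 mm above the bench): the jar's neck, 86 mm in diameter with a 7 mm black edging, flush with the top; below it the jar widens out
- flap (a joint): angle of the white flap over the neck: 0 lying flat and shut on the shelf top, about 1.57 upright, starts open at 1.7 to 1.85 leaning a little away from the robot (stop at 1.95). Its hinge is stiff: it stays where it is left at any angle and needs about 0.5 to 1 N at its free edge to turn
- flap_hinge (a point): middle of the flap's hinge line, which runs along the shelf's y, 70 mm beyond the neck centre along the shelf's x and 4.5 mm above the shelf top. The flap is a plate 120 mm long from the hinge, 104 mm wide and 5 mm thick; shut, it reaches from the hinge 50 mm past the neck centre toward the robot
- flap_edge (a point): middle of the flap's free edge, 120 mm from the hinge line, half-way through its thickness
- pot1_center (a point): closed orange plastic snack pot with an orange lid, an upright cylinder 64 mm in diameter and 52 mm high, about 60 g; this point is its centre, 26 mm above its underside. It stands on the shelf top
- pot2_center (a point): closed orange plastic snack pot with an orange lid, an upright cylinder 64 mm in diameter and 52 mm high, about 60 g; this point is its centre, 26 mm above its underside. It stands on the shelf top
- pot3_center (a point): closed orange plastic snack pot with an orange lid, an upright cylinder 64 mm in diameter and 52 mm high, about 60 g; this point is its centre, 26 mm above its underside. It stands on the shelf top
- shaker_center (a point): glass salt shaker with a steel cap, 74 mm high, 44 mm across at the foot, standing loose on the shelf top among the pots; this point is its centre, 37 mm above its foot. Not to be disturbed
- bowl: blue ceramic bowl, 116 mm across and 50 mm high, on the bench to the left of the step shelf; origin under its centre. Not to be disturbed
- spoon: black plastic spoon, 170 mm long, lying on the bench to the right of the step shelf, its length along its own x; origin under its middle. Not to be disturbed
- cutlery_box: white closed cutlery box, 274 x 124 x 79 mm, fixed on the bench at the far right; origin under its centre
Things that resemble listed ones, but are neither listed nor needed, are in the scene too. Leave any yellow look-alike of the part that bears pot1_center alone.

How it is judged:
By the outcome, as a careful person would: the job done as asked, in the order asked, and still so for the second after the job is handed in, with the robot touching nothing.
It also fails if it takes over 64 s, if anything falls off the work surface, if the arm or the gripper's body presses on something with over 40 N, if the wrist force passes 120 N, or if a joint passes its speed limit or range.

## Robot

A 7-joint arm with a two-finger parallel gripper is mounted at the origin on the work surface. World frame = base frame: x ahead of the robot, y to its left, z up, the work surface at z = 0. Lengths are in m, angles in rad, forces in N, time in s.
With the tool pointing down it reaches from about 0.425 to 0.925 m from the base axis. Payload 6.8 kg.
Tool frame: the origin (TCP) lies at the very end of the fingers, on their centre line; the grasp point (between the pads) lies 19 mm behind it; z points along the fingers, y is the line along which they close (so a half turn about z gives the same grasp; the last joint's range is limited). The gripper opens to 85 mm and grips with 20 to 120 N. Pads are 22 mm wide; open, the fingers measure 114 mm over their backs; the gripper's body (76 mm by 85 mm) begins 54 mm behind the grasp point. The pads swing forward as they close: fully open they stand 13 mm farther back than shut.
Start: joints at [-1.339, 0.477, 0.022, 1.555, -0.011, 1.109, -0.083], TCP at [0.225, 0.636, 0.231] pointing down, gripper open.
Joint ranges: [-2.96, 2.96], [-0.34, 2.1], [-1.41, 1.46], [0.24, 2.44], [-1.37, 4.51], [0.17, 1.92], [-2.96, 2.96]. Speed limits (rad/s): [2.39, 2.39, 3.14, 3.14, 3.14, 3.14, 3.14].

## Interface

Orientations are given as a unit quaternion [w, x, y, z].
In Python, from station import get_obs, read_camera, hand_in gives the robot as it stands.
- The arm moves only by the tool arm_command, never from a script. Its argument "commands" is one flat list of numbers, 7 for each row, row after row: the shift along the tool's x, y, z in m, then the turn, a rotation vector about the tool's x, y, z in degrees, then the opening, from 0 (shut) to 1 (fully open). In form: [tx, ty, tz, rx, ry, rz, fingers, tx, ty, tz, rx, ry, rz, fingers, ...]. A call has 1 to 8 rows; each row is the pose to reach, as a shift and turn from the pose commanded when the call began, along the tool's axes at that moment; what a row does not reach only later rows make up. A row lasts 1/10 s, in which the tool goes at most 50 mm and 8.59 degrees, less where a joint would pass 70% of its speed; a pose out of reach is approached as far as the arm can. A call with a gripper value outside its range is refused whole. The fingers move at their own pace and stop on an object; "force" is the grip in N (left out, the last holds). Time passes only in rows, so rows that repeat a pose let the fingers close. It gives the time, the measured TCP pose, the force, the opening and the grip force at its end, in the units of the state.
- get_obs(): the state, without advancing time (a new reading comes with each control period).
- read_camera(name): name is "scene" or "top"; returns a dict with "img" (384x512x3 uint8, red, green, blue), "camera_matrix" (3x3 intrinsics, pixels), "pose" (4x4, takes a point from camera to world coordinates). Camera axes: x right, y down, z forward; pixel columns grow to the right and rows downward; lengths in m; the calibration is good to about 2 mm. A picture is of the moment at which its call begins. There is no depth.
- hand_in(): hands the job in; it is judged then, once.
The state is a dict: "t": time; "q": joint angles; "joint_vel": joint speeds; "joint_torque": joint torques, N m; "eef_pos": TCP position; "tool_rot": TCP orientation; "contact_force": force on the tool from outside, world axes, zero at the start; "torque": the same for the moment, N m; "gripper_width": opening from 0.0 (shut) to 1.0 (fully open); "grasp_force": force on a finger pad.
Only numpy, scipy, OpenCV 4.12 (cv2) and the standard library are available. Lean on these libraries where they do the work, as an engineer would, in place of code of your own. Each camera call takes 0.05 s, during which the arm holds its last target. There are 200 camera calls.

## Working session

There is one attempt and no reset: what is moved stays moved. The work goes in short steps, Python scripts to look and compute and a tool call to move; the robot and the scene stay as the last step left them, time stands still between calls to the robot, and variables do not carry over. Pictures are saved under pics/ and viewed, at most 10 in all, crops included, and the job is handed in when it is done.

Besides the shell and the picture viewer there is one more tool, called after "Request:" as name(argument=value, ...), one argument or row to a line, values as JSON. arm_command: Moves the arm, as the interface text tells. Its arguments: {"type":"object","properties":{"commands":{"type":"array","items":{"type":"number"}},"force":{"type":"number"}},"required":["commands"]}

```bash
mkdir -p pics; ls; python3 - <<'E'
from station import *
import cv2,numpy as np
for n in("scene","top"):
    c=read_camera(n); cv2.imwrite(f"pics/{n}0.png",cv2.cvtColor(c["img"],cv2.COLOR_RGB2BGR)); np.savez(f"{n}0.npz",**c)
    print(n,c["camera_matrix"].round(1).tolist(),c["pose"].round(3).tolist())
o=get_obs();print({k:np.round(o[k],3).tolist() for k in o})
a=cv2.imread("pics/scene0.png");b=cv2.imread("pics/top0.png")
E
```

```text
pics
scene [[400.2, 0.0, 259.4], [0.0, 400.2, 187.3], [0.0, 0.0, 1.0]] [[-0.442, 0.624, -0.645, 1.485], [0.897, 0.311, -0.314, 0.39], [0.005, -0.717, -0.697, 1.205], [0.0, 0.0, 0.0, 1.0]]
top [[399.1, 0.0, 252.0], [0.0, 399.1, 186.1], [0.0, 0.0, 1.0]] [[0.014, -0.998, 0.066, 0.446], [-1.0, -0.014, 0.008, -0.077], [-0.007, -0.066, -0.998, 1.383], [0.0, 0.0, 0.0, 1.0]]
{'t': 0.1, 'q': [-1.339, 0.478, 0.022, 1.556, -0.012, 1.109, -0.083], 'joint_vel': [0.001, -0.003, 0.002, -0.0, 0.0, 0.001, 0.002], 'joint_torque': [0.004, -59.775, 1.613, -28.195, 0.013, 0.005, 0.0], 'eef_pos': [0.225, 0.636, 0.23], 'tool_rot': [-0.0, 0.169, 0.986, -0.001], 'contact_force': [-0.362, -0.376, -0.077], 'torque': [-0.008, 0.033, 0.02], 'grasp_force': 0.0, 'gripper_width': 0.998}
```

View pics/scene0.png

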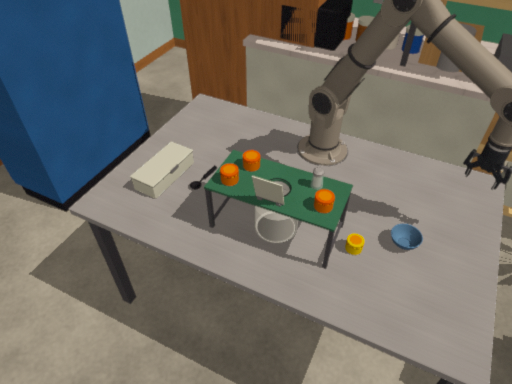

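View pics/top0.png

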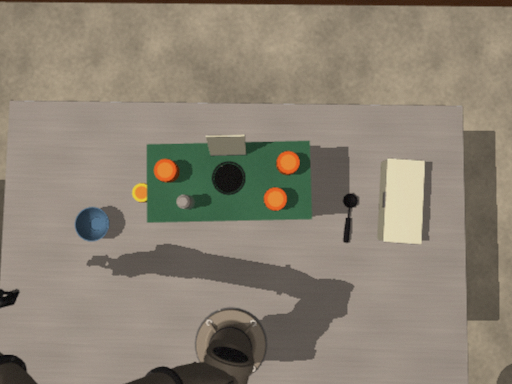

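The top view shows the shelf spanning about (147–311, 142–221), with the neck at (228,178) and the flap at (226,145). The pots are at (165,170), (288,162) and (275,199), and the shaker is at (184,201). The yellow look-alike is on the bench at (141,192).

```bash
cat > h.py <<'E'
import numpy as np,cv2
from station import *
def ray(c,uv,z):
    K=c["camera_matrix"];T=c["pose"];d=T[:3,:3]@np.linalg.solve(K,[uv[0],uv[1],1.]);o=T[:3,3]
    return (o+d*(z-o[2])/d[2])
def proj(c,p):
    T=c["pose"];q=c["camera_matrix"]@(T[:3,:3].T@(np.asarray(p)-T[:3,3]));return q[:2]/q[2]
def blobs(c,lo,hi,amin=30):
    h=cv2.cvtColor(c["img"],cv2.COLOR_RGB2HSV);m=cv2.inRange(h,np.array(lo),np.array(hi))
    n,l,s,ce=cv2.connectedComponentsWithStats(m)
    return m,[(ce[i],s[i]) for i in range(1,n) if s[i][4]>=amin],l
def pots(c,z=.246):
    m,b,l=blobs(c,(3,180,120),(16,255,255),60)
    return [(ce.round(1).tolist(),int(s[4]),ray(c,ce,z).round(4).tolist()) for ce,s in b]
E
python3 - <<'E'
from h import *
t=dict(np.load("top0.npz"));s=dict(np.load("scene0.npz"))
print("top");[print(p) for p in pots(t)];print("scene");[print(p) for p in pots(s)]
m,b,l=blobs(t,(60,90,20),(90,255,140),500)
for ce,st in b: print(ce,st)
mm=(l==1+np.argmax([x[1][4] for x in b])) if len(b)==1 else m
cnt=max(cv2.findContours(m,cv2.RETR_EXTERNAL,cv2.CHAIN_APPROX_NONE)[0],key=cv2.contourArea)
P=np.array([ray(t,p[0],.22)[:2] for p in cnt]).astype(np.float32)
r=cv2.minAreaRect(P);print(r, cv2.boxPoints(r).round(4).tolist())
v=t["img"].max(2)
k=(v<45).astype(np.uint8);k[:150]=0;k[205:]=0;k[:,:205]=0;k[:,250:]=0
c2=max(cv2.findContours(k,cv2.RETR_EXTERNAL,cv2.CHAIN_APPROX_NONE)[0],key=cv2.contourArea)
e=cv2.fitEllipse(c2);print("neck",e,ray(t,e[0],.22))
for nm,c in(("top",t),("scene",s)):
    im=cv2.cvtColor(c["img"],cv2.COLOR_RGB2BGR)
    cr=im[125:235,135:325] if nm=="top" else im[140:270,195:365]
    cv2.imwrite(f"pics/{nm}crop.png",cv2.resize(cr,None,fx=4,fy=4,interpolation=cv2.INTER_CUBIC))
E
```

```text
top
([287.7, 162.2], 423, [0.5907, -0.169, 0.246])
([165.0, 169.7], 407, [0.5644, 0.1826, 0.246])
([140.7, 192.0], 102, [0.4995, 0.2504, 0.246])
([275.1, 198.6], 416, [0.486, -0.1339, 0.246])
scene
([348.4, 30.4], 76, [-0.799, -0.1564, 0.246])
([251.6, 161.1], 243, [0.4863, -0.1287, 0.246])
([229.6, 175.2], 271, [0.5896, -0.1636, 0.246])
([324.2, 201.6], 292, [0.5628, 0.181, 0.246])
[227.93960962 183.42154643] [ 148  142  163   80 9273]
((0.5366725325584412, 0.000844806432723999), (0.22545599937438965, 0.47390061616897583), 2.0065293312072754) [[0.4156999886035919, 0.2337000072002411], [0.43230000138282776, -0.23989999294281006], [0.6575999855995178, -0.23199999332427979], [0.640999972820282, 0.24160000681877136]]
neck ((228.15830993652344, 177.7261962890625), (30.83496856689453, 31.085426330566406), 72.65205383300781) [0.54607373 0.00266557 0.22      ]
```

View pics/topcrop.png

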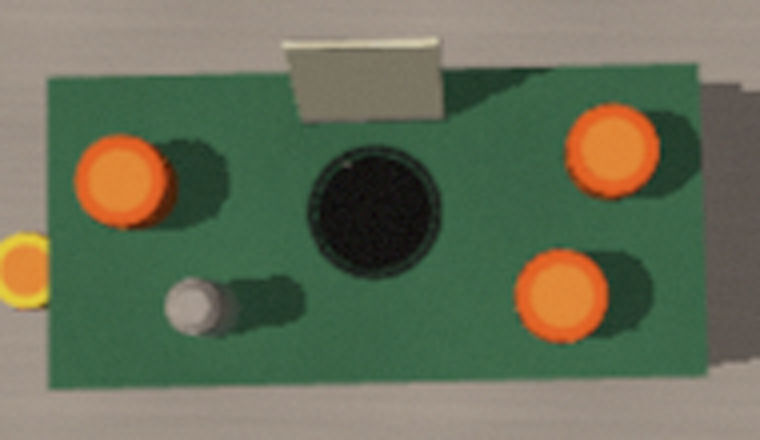

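View pics/scenecrop.png

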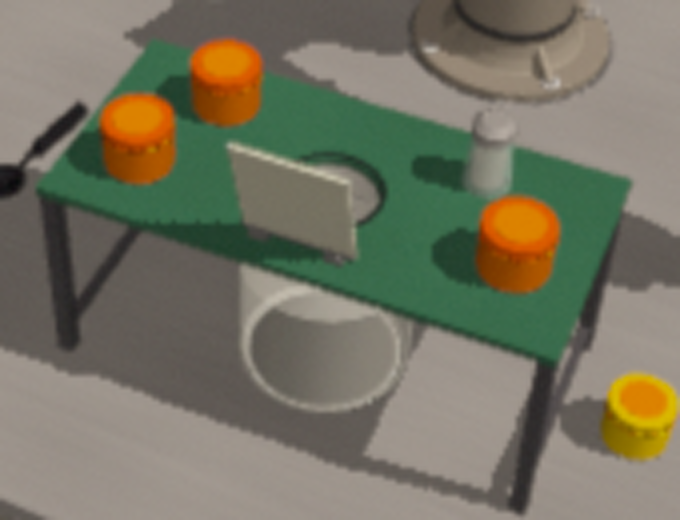

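The crops show all three pots upright with clear gaps, the shaker at crop px (193,306) clear of the left pot, and the neck free. My plan is to straddle each pot, grip it lightly at constant height, slide it over the neck and release.

```bash
cat >> h.py <<'E'
from scipy.spatial.transform import Rotation as Ro
def rot(): q=np.array(get_obs()["tool_rot"]);return Ro.from_quat(q[[1,2,3,0]])
def to(p,yaw=92.,tilt=0.):
    o=get_obs();R=rot();d=R.inv().apply(np.array(p)-o["eef_pos"])
    y=np.radians(yaw);Y=np.array([np.cos(y),np.sin(y),0]);Z=np.array([0,0,-1.]);X=np.cross(Y,Z)
    G=Ro.from_matrix(np.c_[X,Y,Z]);print("t",round(o["t"],2),"at",np.round(o["eef_pos"],4),"shift",d.round(4),"turn",np.degrees((R.inv()*G).as_rotvec()).round(2),"w",o["gripper_width"])
E
python3 -c "
from h import *
t=dict(np.load('top0.npz'));print(ray(t,(183.3,201.5),.29))
to([.5635,.182,.36])"
```

```text
[0.47297746 0.11976374 0.29      ]
t 0.1 at [0.2248 0.6359 0.2304] shift [-0.4706 -0.3153 -0.129 ] turn [-1.000e-01 -1.000e-02 -2.147e+01] w 0.9982498818401487
```

Request:
arm_command(
  commands=[0,0,-0.05,0,0,-7,1,-0.03,-0.02,-0.1,0,0,-14,1,-0.07,-0.045,-0.129,0,0,-21.5,1,-0.11,-0.075,-0.129,0,0,-21.5,1,-0.15,-0.1,-0.129,0,0,-21.5,1,-0.19,-0.127,-0.129,0,0,-21.5,1,-0.23,-0.154,-0.129,0,0,-21.5,1,-0.27,-0.181,-0.129,0,0,-21.5,1],
  force=20,
)

```text
t: 0.9
eef_pos: [0.4166, 0.3783, 0.3601]
tool_rot: [-0.0, -0.018, 1.0, -0.0]
contact_force: [0.8, 0.7, 0.2]
gripper_width: 0.997
grasp_force: 0.0
```

```bash
python3 -c "
from h import *
to([.5635,.182,.36])"
```

```text
t 0.9 at [0.4166 0.3783 0.3601] shift [-1.399e-01 -2.014e-01  1.000e-04] turn [-0.01 -0.01  0.03] w 0.9969529512056898
```

Request:
arm_command(
  commands=[-0.027,-0.04,0,0,0,0,1,-0.055,-0.08,0,0,0,0,1,-0.083,-0.12,0,0,0,0,1,-0.11,-0.16,0,0,0,0,1,-0.137,-0.198,0.02,0,0,0,1,-0.137,-0.198,0.05,0,0,0,1,-0.137,-0.198,0.05,0,0,0,1,-0.137,-0.198,0.05,0,0,0,1],
)

```text
t: 1.7
eef_pos: [0.5589, 0.1883, 0.3102]
tool_rot: [-0.001, -0.018, 1.0, -0.0]
contact_force: [0.6, 0.5, 0.6]
gripper_width: 1.001
grasp_force: 0.0
```

```bash
python3 -c "
from h import *
to([.5635,.182,.229])"
```

```text
t 1.7 at [0.5589 0.1883 0.3102] shift [-0.0045 -0.0065  0.0811] turn [ 0.   -0.1   0.11] w 1.0013210899970424
```

Request:
arm_command(
  commands=[-0.0045,-0.0065,0,0,0,0,1,-0.0045,-0.0065,0.03,0,0,0,1,-0.0045,-0.0065,0.06,0,0,0,1,-0.0045,-0.0065,0.081,0,0,0,1,-0.0045,-0.0065,0.081,0,0,0,1,-0.0045,-0.0065,0.081,0,0,0,0.6,-0.0045,-0.0065,0.081,0,0,0,0.6,-0.0045,-0.0065,0.081,0,0,0,0.6],
  force=20,
)

```text
t: 2.5
eef_pos: [0.5659, 0.1817, 0.2317]
tool_rot: [0.002, -0.018, 1.0, 0.001]
contact_force: [-0.1, -0.1, 6.3]
gripper_width: 0.741
grasp_force: 22.6
```

```bash
python3 -c "
from h import *
to([.547,.0025,.229]);o=get_obs();print(o['contact_force'],o['grasp_force'])"
```

```text
t 2.5 at [0.5659 0.1817 0.2317] shift [ 0.0253 -0.1784  0.0023] turn [0.1  0.22 0.05] w 0.7413147762651144
[-0.06957062 -0.12328711  6.32514764] 22.634443384304177
```

Request:
arm_command(
  commands=[0.001,-0.01,-0.0015,0,0,0,0.6,0.003,-0.025,-0.0015,0,0,0,0.6,0.005,-0.042,-0.0015,0,0,0,0.6,0.008,-0.06,-0.0015,0,0,0,0.6,0.01,-0.08,-0.0015,0,0,0,0.6,0.013,-0.1,-0.0015,0,0,0,0.6,0.015,-0.115,-0.0015,0,0,0,0.6,0.016,-0.125,-0.0015,0,0,0,0.6],
)

```text
t: 3.3
eef_pos: [0.5529, 0.053, 0.2316]
tool_rot: [0.001, -0.016, 1.0, 0.0]
contact_force: [0.5, 3.0, 5.6]
gripper_width: 0.751
grasp_force: 22.6
```

```bash
python3 -c "
from h import *
to([.547,.0025,.23]);o=get_obs();print(o['contact_force'],o['grasp_force'])
c=read_camera('top');print(pots(c))
s=read_camera('scene');print(pots(s))
im=np.hstack([cv2.resize(c['img'][120:240,130:330],(400,240)),cv2.resize(s['img'][130:250,190:390],(400,240))]);cv2.imwrite('pics/a.png',im[:,:,::-1])"
```

```text
t 3.3 at [0.5529 0.053  0.2316] shift [ 0.0076 -0.0503  0.0016] turn [ 0.05  0.08 -0.13] w 0.7512164110456961
[0.46667046 3.00674631 5.58101186] 22.61946463782806
[([287.7, 162.0], 392, [0.5912, -0.1689, 0.246]), ([140.8, 192.0], 103, [0.4994, 0.25, 0.246]), ([275.0, 198.6], 413, [0.4859, -0.1337, 0.246])]
[([251.6, 161.5], 234, [0.4883, -0.1279, 0.246]), ([228.9, 173.8], 303, [0.5844, -0.1693, 0.246]), ([289.3, 187.2], 261, [0.5516, 0.05, 0.246])]
```

View pics/a.png

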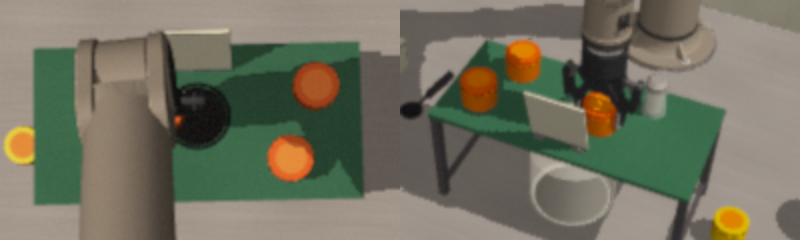

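The pot is upright, centred between the fingers and sliding on the shelf toward the neck, and the flap is clear.

Request:
arm_command(
  commands=[0.002,-0.015,0,0,0,0,0.6,0.004,-0.03,0,0,0,0,0.6,0.0065,-0.043,0,0,0,0,0.6,0.0075,-0.05,0,0,0,0,0.6,0.0075,-0.05,0,0,0,0,0.6,0.0075,-0.05,0,0,0,0,1,0.0075,-0.05,0,0,0,0,1,0.0075,-0.05,0,0,0,0,1],
)

```text
t: 4.2
eef_pos: [0.5472, 0.0059, 0.2306]
tool_rot: [-0.0, -0.018, 1.0, 0.0]
contact_force: [0.3, 0.8, -0.7]
gripper_width: 0.995
grasp_force: 0.0
```

```bash
python3 -c "
from h import *
to([.547,.0025,.23]);to([.487,-.131,.31]);o=get_obs();print(o['contact_force'],o['grasp_force'])
s=read_camera('scene');print(pots(s))"
```

```text
t 4.2 at [0.5472 0.0059 0.2306] shift [ 0.0003 -0.0034  0.0006] turn [ 0.   -0.02  0.1 ] w 0.9945883577210766
t 4.2 at [0.5472 0.0059 0.2306] shift [ 0.0652 -0.1346 -0.0793] turn [ 0.   -0.02  0.1 ] w 0.9945883577210766
[ 0.33725271  0.84231533 -0.65545434] 0.0
[([251.1, 161.4], 220, [0.4885, -0.1295, 0.246]), ([228.9, 173.9], 305, [0.5846, -0.1692, 0.246])]
```

Request:
arm_command(
  commands=[0,0,-0.045,0,0,0,1,0,0,-0.08,0,0,0,1,0.015,-0.035,-0.085,0,0,0,1,0.03,-0.07,-0.085,0,0,0,1,0.05,-0.105,-0.085,0,0,0,1,0.065,-0.1345,-0.08,0,0,0,1,0.065,-0.1345,-0.08,0,0,0,1,0.065,-0.1345,-0.08,0,0,0,1],
)

```text
t: 5.05
eef_pos: [0.4869, -0.1315, 0.3109]
tool_rot: [0.0, -0.017, 1.0, 0.0]
contact_force: [1.4, 0.7, -0.4]
gripper_width: 1.005
grasp_force: 0.0
```

```bash
python3 -c "
from h import *
to([.487,-.131,.231]);c=read_camera('scene');cv2.imwrite('pics/b.png',cv2.resize(c['img'][120:270,180:380],(800,600))[:,:,::-1])"
```

```text
t 5.05 at [ 0.4869 -0.1315  0.3109] shift [-0.0001  0.0005  0.0799] turn [ 0.02  0.02 -0.03] w 1.0045165772941278
```

View pics/b.png

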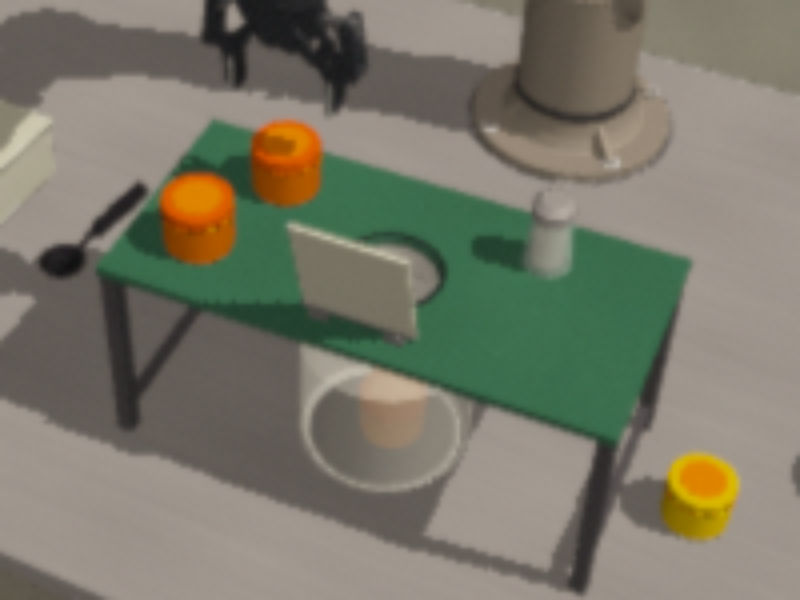

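The first pot stands in the jar, seen through the wall at (392,408), and everything else is undisturbed. Next is the near-right pot.

Request:
arm_command(
  commands=[0,0.0005,0.04,0,0,0,1,0,0.0005,0.065,0,0,0,1,0,0.0005,0.08,0,0,0,1,0,0.0005,0.08,0,0,0,1,0,0.0005,0.08,0,0,0,0.6,0,0.0005,0.08,0,0,0,0.6,0,0.0005,0.08,0,0,0,0.6,0,0.0005,0.08,0,0,0,0.6],
)

```text
t: 5.9
eef_pos: [0.488, -0.1307, 0.2319]
tool_rot: [0.001, -0.018, 1.0, 0.0]
contact_force: [-0.3, 1.8, 2.8]
gripper_width: 0.742
grasp_force: 22.5
```

```bash
python3 -c "
from h import *
to([.547,.0025,.231]);o=get_obs();print(o['contact_force'],o['grasp_force'])"
```

```text
t 5.9 at [ 0.488  -0.1307  0.2319] shift [-0.0637  0.131   0.0011] turn [0.01 0.15 0.05] w 0.7417395825323657
[-0.25064807  1.84876507  2.79911544] 22.509197478884744
```

Request:
arm_command(
  commands=[-0.004,0.01,0,0,0,0,0.6,-0.011,0.025,0,0,0,0,0.6,-0.02,0.042,0,0,0,0,0.6,-0.029,0.06,0,0,0,0,0.6,-0.038,0.078,0,0,0,0,0.6,-0.047,0.096,0,0,0,0,0.6,-0.055,0.113,0,0,0,0,0.6,-0.061,0.124,0,0,0,0,0.6],
)

```text
t: 6.7
eef_pos: [0.5442, -0.0038, 0.2314]
tool_rot: [0.0, -0.018, 1.0, -0.0]
contact_force: [0.2, 0.5, -0.6]
gripper_width: 0.74
grasp_force: 22.1
```

```bash
python3 -c "
from h import *
to([.547,.0025,.231]);o=get_obs();print(o['contact_force'],o['grasp_force'])"
```

```text
t 6.7 at [ 0.5442 -0.0038  0.2314] shift [-0.003   0.0061  0.0004] turn [-0.01  0.06  0.06] w 0.7401036368257465
[ 0.15837109  0.48040472 -0.56601377] 22.143682135720155
```

Request:
arm_command(
  commands=[-0.003,0.006,0,0,0,0,0.6,-0.003,0.006,0,0,0,0,0.6,-0.003,0.006,0,0,0,0,1,-0.003,0.006,0,0,0,0,1,-0.003,0.006,0,0,0,0,1,-0.003,0.006,-0.04,0,0,0,1,-0.003,0.006,-0.08,0,0,0,1,-0.003,0.006,-0.08,0,0,0,1],
)

```text
t: 7.5
eef_pos: [0.5492, 0.0006, 0.3164]
tool_rot: [0.005, -0.017, 1.0, 0.001]
contact_force: [0.5, 0.0, 0.7]
gripper_width: 0.996
grasp_force: 0.0
```

```bash
python3 -c "
from h import *
s=read_camera('scene');print(pots(s));to([.59,-.167,.315])"
```

```text
[([229.0, 174.0], 315, [0.5853, -0.1685, 0.246])]
t 7.55 at [0.5478 0.0008 0.3136] shift [-0.0363 -0.1692 -0.0013] turn [ 0.05  0.33 -0.02] w 1.0014385554770355
```

Request:
arm_command(
  commands=[-0.008,-0.035,0,0,0,0,1,-0.016,-0.075,0,0,0,0,1,-0.026,-0.115,0,0,0,0,1,-0.033,-0.15,0,0,0,0,1,-0.0365,-0.169,0,0,0,0,1,-0.0365,-0.169,0,0,0,0,1,-0.0365,-0.169,0,0,0,0,1],
)

```text
t: 8.25
eef_pos: [0.5881, -0.1661, 0.3096]
tool_rot: [-0.001, -0.017, 1.0, 0.0]
contact_force: [-0.2, 0.4, 0.2]
gripper_width: 1.002
grasp_force: 0.0
```

```bash
python3 -c "
from h import *
to([.59,-.167,.231]);c=read_camera('scene');cv2.imwrite('pics/c.png',cv2.resize(c['img'][120:270,180:380],(800,600))[:,:,::-1])"
```

```text
t 8.25 at [ 0.5881 -0.1661  0.3096] shift [-0.002  -0.001   0.0786] turn [ 0.04 -0.11 -0.02] w 1.0017481475117727
```

View pics/c.png

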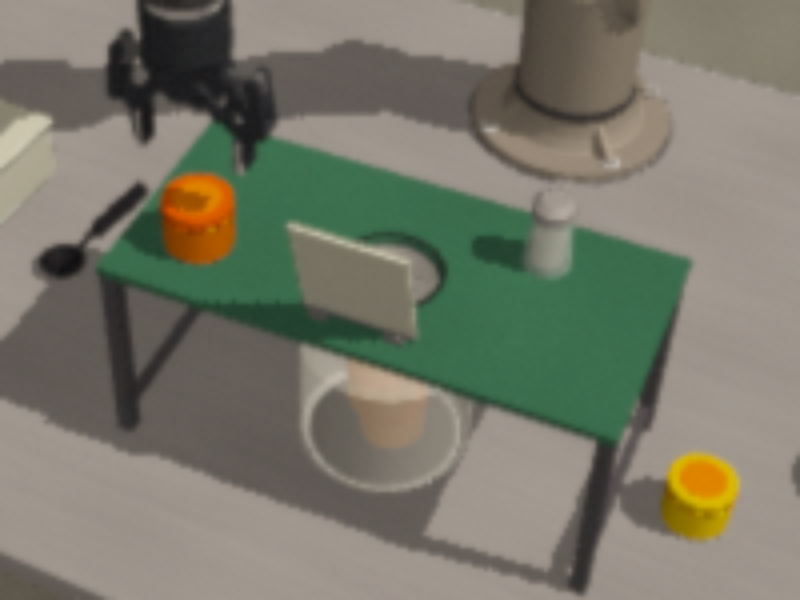

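The second pot is stacked on the first in the jar, at about (390,400). Now the third.

Request:
arm_command(
  commands=[-0.002,-0.001,0.04,0,0,0,1,-0.002,-0.001,0.065,0,0,0,1,-0.002,-0.001,0.0785,0,0,0,1,-0.002,-0.001,0.0785,0,0,0,1,-0.002,-0.001,0.0785,0,0,0,0.6,-0.002,-0.001,0.0785,0,0,0,0.6,-0.002,-0.001,0.0785,0,0,0,0.6,-0.002,-0.001,0.0785,0,0,0,0.6],
)

```text
t: 9.1
eef_pos: [0.5918, -0.1673, 0.234]
tool_rot: [0.002, -0.018, 1.0, -0.0]
contact_force: [0.0, 0.8, 6.4]
gripper_width: 0.743
grasp_force: 22.9
```

```bash
python3 -c "
from h import *
to([.547,.0025,.231]);o=get_obs();print(o['contact_force'],o['grasp_force'])"
```

```text
t 9.1 at [ 0.5918 -0.1673  0.234 ] shift [0.0388 0.1713 0.0028] turn [-0.01  0.17  0.04] w 0.7433433336597093
[0.02486278 0.84322054 6.41963617] 22.867704394448083
```

Request:
arm_command(
  commands=[0.008,0.008,0,0,0,0,0.6,0.019,0.022,0,0,0,0,0.6,0.029,0.037,0,0,0,0,0.6,0.036,0.055,0,0,0,0,0.6,0.038,0.075,0,0,0,0,0.6,0.0385,0.095,0,0,0,0,0.6,0.0385,0.115,0,0,0,0,0.6,0.0385,0.13,0,0,0,0,0.6],
)

```text
t: 9.9
eef_pos: [0.5485, -0.0392, 0.2339]
tool_rot: [0.002, -0.017, 1.0, -0.001]
contact_force: [0.8, -5.2, 6.1]
gripper_width: 0.745
grasp_force: 22.9
```

```bash
python3 -c "
from h import *
to([.547,.0025,.231]);o=get_obs();print(o['contact_force'],o['grasp_force']);print(pots(read_camera('scene')))"
```

```text
t 9.9 at [ 0.5485 -0.0392  0.2339] shift [0.0001 0.0418 0.0029] turn [-0.09  0.19  0.  ] w 0.7453494763364051
[ 0.78928021 -5.21813302  6.06104909] 22.940863158437423
[([265.7, 173.9], 134, [0.5261, -0.0519, 0.246])]
```

Request:
arm_command(
  commands=[0.0005,0.015,0,0,0,0,0.6,0.0005,0.03,0,0,0,0,0.6,0.0005,0.0415,0,0,0,0,0.6,0.0005,0.0415,0,0,0,0,0.6,0.0005,0.0415,0,0,0,0,0.6,0.0005,0.0415,0,0,0,0,1,0.0005,0.0415,0,0,0,0,1,0.0005,0.0415,0,0,0,0,1],
)

```text
t: 10.75
eef_pos: [0.5458, 0.0022, 0.2323]
tool_rot: [0.0, -0.017, 1.0, -0.0]
contact_force: [0.1, 0.3, -0.6]
gripper_width: 1.003
grasp_force: 0.0
```

Request:
arm_command(
  commands=[0,0,-0.04,0,0,0,1,0,0,-0.08,0,0,0,0,0,0,-0.13,0,0,0,0,0,0,-0.16,0,0,0,0,0,0,-0.16,0,0,0,0],
)

```text
t: 11.25
eef_pos: [0.5479, 0.0022, 0.3974]
tool_rot: [0.004, -0.017, 1.0, 0.001]
contact_force: [0.2, 0.6, -0.4]
gripper_width: 0.325
grasp_force: 0.0
```

```bash
python3 -c "
from h import *
to([.68,.0,.40]);o=get_obs();print(o['contact_force']);c=read_camera('scene');print(pots(c));cv2.imwrite('pics/d.png',cv2.resize(c['img'][120:270,180:380],(800,600))[:,:,::-1])"
```

```text
t 11.25 at [0.5479 0.0022 0.3974] shift [-0.1319 -0.0068 -0.0014] turn [ 0.08  0.51 -0.02] w 0.3253438492517518
[ 0.21086143  0.60551799 -0.41480549]
[]
```

View pics/d.png

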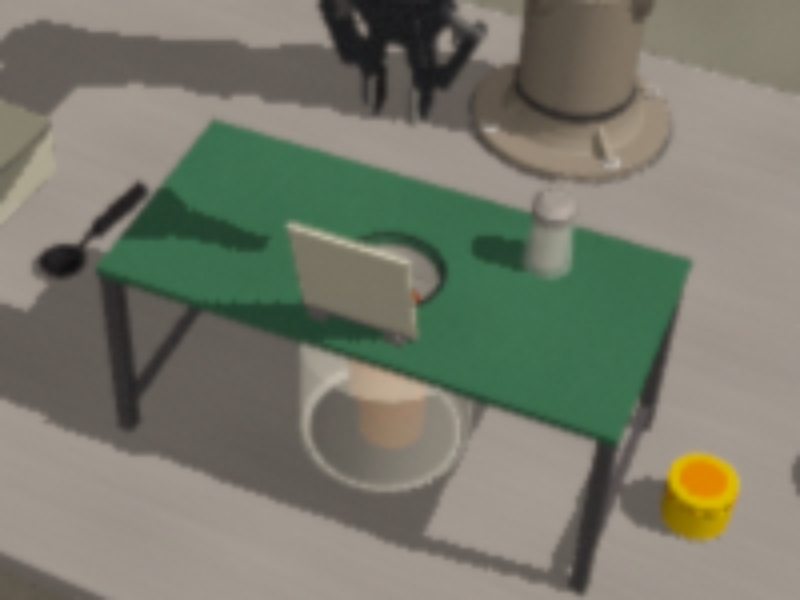

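All three pots are in the jar: none is left on the shelf, and orange shows inside the neck at (416,297). Next I take the closed fingers behind the flap.

Request:
arm_command(
  commands=[-0.03,0,-0.02,0,0,0,0,-0.07,0,-0.02,0,0,0,0,-0.11,0,-0.02,0,0,0,0,-0.145,0,-0.02,0,0,0,0,-0.152,0,-0.02,0,0,0,0,-0.152,0,0.02,0,0,0,0,-0.152,0,0.06,0,0,0,0,-0.152,0,0.08,0,0,0,0],
)

```text
t: 12.1
eef_pos: [0.695, 0.0079, 0.307]
tool_rot: [-0.004, -0.017, 1.0, -0.0]
contact_force: [0.2, -0.9, -0.3]
gripper_width: 0.0
grasp_force: 0.0
```

```bash
cat > flap.py <<'E'
from h import *
H=np.array([.617,.2245])
o=get_obs();R=rot();print(o['t'],np.round(o['eef_pos'],4),np.round(o['contact_force'],1),o['gripper_width'])
for th,r in((1.75,.08),(1.5,.085),(1.2,.09),(.9,.092),(.6,.095),(.3,.098),(.1,.1),(0,.1)):
    x,z=H+r*np.array([-np.cos(th),np.sin(th)])+.0025*np.array([np.sin(th),np.cos(th)])
    print(th,R.inv().apply(np.array([x+.011,.005,z])-o['eef_pos']).round(4),round(x+.011,4),round(z,4))
E
python3 flap.py
python3 -c "
from h import *
c=read_camera('scene');cv2.imwrite('pics/e.png',cv2.resize(c['img'][90:240,180:380],(800,600))[:,:,::-1])"
```

```text
12.1 [0.695  0.0079 0.307 ] [ 0.2 -0.9 -0.3] 0.00014364863396928838
1.75 [ 0.0503 -0.0012  0.0046] 0.6447 0.3028
1.5 [ 0.0706 -0.0004 -0.002 ] 0.6245 0.3095
1.2 [ 0.0973  0.0005 -0.0016] 0.5977 0.3093
0.9 [0.1222 0.0014 0.0098] 0.5728 0.2981
0.6 [0.1438 0.0021 0.0278] 0.551 0.2802
0.3 [0.1595 0.0027 0.0523] 0.5351 0.2558
0.1 [0.1657 0.0029 0.0712] 0.5287 0.237
0 [0.1664 0.0029 0.0812] 0.528 0.227
```

View pics/e.png

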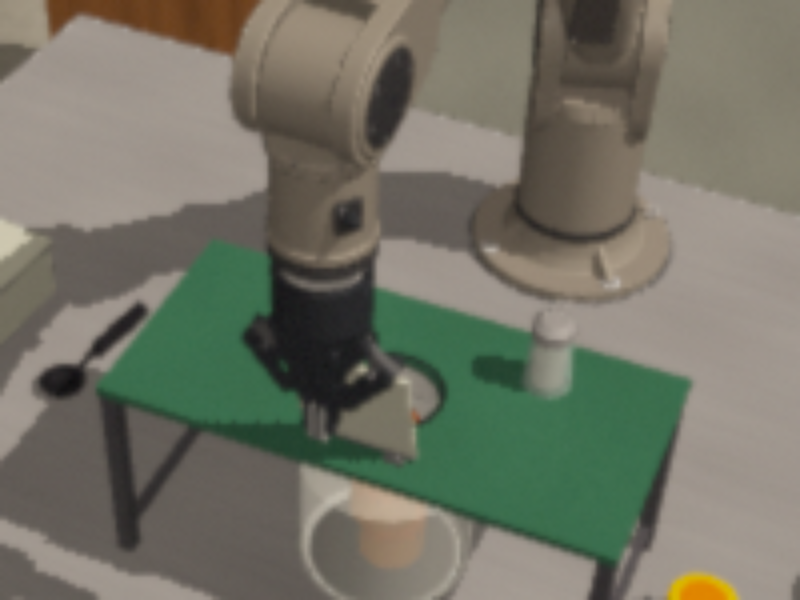

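The closed fingers are behind the flap at about (318,420), with no contact force. Pushing the flap toward the robot now.

Request:
arm_command(
  commands=[0.025,0,0,0,0,0,0,0.045,-0.001,0,0,0,0,0,0.058,0,-0.001,0,0,0,0,0.071,0,-0.002,0,0,0,0,0.084,0,-0.002,0,0,0,0,0.097,0,-0.0015,0,0,0,0,0.11,0.001,0.003,0,0,0,0,0.122,0.001,0.01,0,0,0,0],
)

```text
t: 12.95
eef_pos: [0.575, 0.0045, 0.303]
tool_rot: [0.001, -0.018, 1.0, 0.0]
contact_force: [0.5, -0.2, 1.0]
gripper_width: -0.001
grasp_force: 0.2
```

```bash
python3 flap.py
```

```text
12.95 [0.575  0.0045 0.303 ] [ 0.5 -0.2  1. ] -0.0006488594708997005
1.75 [-0.0697 -0.0019  0.0003] 0.6447 0.3028
1.5 [-0.0495 -0.0012 -0.0064] 0.6245 0.3095
1.2 [-0.0227 -0.0003 -0.0063] 0.5977 0.3093
0.9 [0.0022 0.0006 0.0048] 0.5728 0.2981
0.6 [0.024  0.0014 0.0227] 0.551 0.2802
0.3 [0.0399 0.0019 0.0471] 0.5351 0.2558
0.1 [0.0463 0.0021 0.0659] 0.5287 0.237
0 [0.047  0.0022 0.0759] 0.528 0.227
```

Request:
arm_command(
  commands=[0.012,0,0.012,0,0,0,0,0.024,0,0.0225,0,0,0,0,0.033,0,0.035,0,0,0,0,0.04,0,0.047,0,0,0,0,0.044,0,0.057,0,0,0,0,0.046,0,0.066,0,0,0,0,0.047,0,0.074,0,0,0,0,0.047,0,0.078,0,0,0,0],
)

```text
t: 13.75
eef_pos: [0.5288, 0.0031, 0.2262]
tool_rot: [-0.0, -0.018, 1.0, 0.0]
contact_force: [-18.0, -0.2, 43.4]
gripper_width: 0.0
grasp_force: 22.3
```

Request:
arm_command(
  commands=[0,0,0.002,0,0,0,0,0,0,0.004,0,0,0,0,0,0,0.004,0,0,0,0,0,0,0.004,0,0,0,0],
)

```text
t: 14.15
eef_pos: [0.5289, 0.0031, 0.226]
tool_rot: [0.0, -0.017, 1.0, 0.002]
contact_force: [-23.2, 0.2, 51.3]
gripper_width: 0.0
grasp_force: 25.8
```

The flap is pressed down onto a hard stop. Backing off and checking.

Request:
arm_command(
  commands=[0,0,-0.01,0,0,0,0,0,0,-0.05,0,0,0,0,0,0,-0.1,0,0,0,0,0.03,0.03,-0.14,0,0,0,0,0.04,0.07,-0.15,0,0,0,0,0.04,0.11,-0.15,0,0,0,0,0.04,0.15,-0.15,0,0,0,0,0.04,0.15,-0.15,0,0,0,0],
)

```text
t: 14.95
eef_pos: [0.4825, 0.1583, 0.37]
tool_rot: [-0.0, -0.022, 1.0, 0.001]
contact_force: [-0.9, 0.5, -0.1]
gripper_width: -0.0
grasp_force: 0.0
```

```bash
python3 -c "
from h import *
t=read_camera('top');c=read_camera('scene');print(get_obs()['contact_force'],pots(c),pots(t))
a=cv2.resize(c['img'][120:270,180:380],(400,300));b=cv2.resize(t['img'][115:265,135:335],(400,300))
cv2.imwrite('pics/f.png',cv2.resize(np.hstack([a,b]),(800,300))[:,:,::-1])"
```

```text
[ 0.56466418 -0.86120269  0.52457159] [] []
```

View pics/f.png

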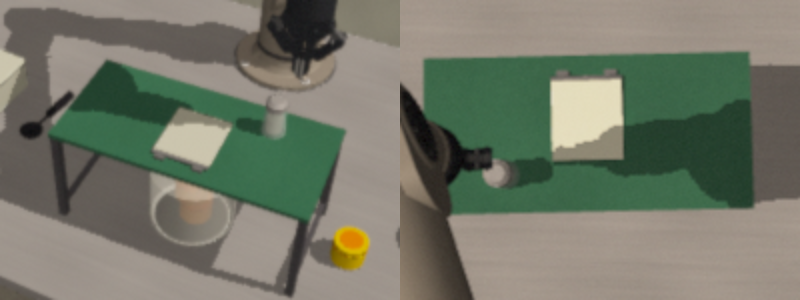

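The flap lies flat over the neck in both views, the pots are in the jar, the shaker and spoon are in place, and the arm is clear of everything.

```bash
python3 -c "
from station import *
print(hand_in())"
```

```text
the job is handed in; nothing more can be done
None
```

I slid all three orange pots across the shelf and dropped them into the jar, then pressed the flap shut over the neck. I handed the job in at about 15 s, with the shaker and spoon unmoved in the last pictures and the bowl never approached.

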